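# Reset the tripped bench power unit

## Task

The desk power unit (the white box with two round sockets) has tripped. With the fingertips, push its shutter fully open by the ridge, reach down into the well to press the sunken reset key all the way down for a moment and let it come up again, then push the shutter fully closed. Do not lift, tip or shove the unit away from its place, and leave the similar network unit (three small square jacks), the dish, the jar and the weight alone.

Things in the scene. Friction and masses are not known exactly. Their poses are not given: they have to be found in the camera images.
- power_unit: power service unit, 130 mm (its x) by 200 mm (its y) by 60 mm high, white, standing loose on rubber feet, 2.2 kg (slides if shoved with more than about 12 N). Origin: centre of the underside; z up, x across, y along its length from the well end (-y) to the outlet end (+y). Recognised by two round three-pin sockets on top at the +y end. This is the one to reset.
- power_well (a point): centre of the power unit's well mouth, level with the casing top (60 mm above the table), at y = -45 mm of the unit; axes as the unit. The well is a 46 x 46 mm square hole with upright walls, hidden under the shutter while that is closed. In its middle stands a round reset key, 30 mm across, its top sunk 18 mm below the mouth; the well's floor lies 30 mm below the mouth.
- power_key (a joint): travel of the power unit's sunken reset key, straight down, m: 0 = up, 0.007 = fully down. Spring-returned: 1 N to start it, 4 N fully down.
- power_shutter (a joint): slide of the power unit's grey shutter along the unit's +y, m: 0 = closed over the well, 0.056 = fully open (stop at both ends). A plate 60 mm (x) by 56 mm (y), its upper face 4 mm above the casing top, between two low guide rails (inner faces 64 mm apart, 7 mm above the casing top). Moves with about 1.5 N and stays where it is left.
- power_ridge (a point): middle of the power shutter's push ridge, at its top edge; moves with the shutter, axes as the unit. The ridge runs across the shutter (50 mm along x), is 8 mm thick (y) and its top stands 14 mm above the plate, 78 mm above the table; it is 12 mm towards +y from the shutter's middle.
- network_unit: network service unit, 130 mm (its x) by 200 mm (its y) by 60 mm high, white, standing loose on rubber feet, 2.2 kg (slides if shoved with more than about 12 N). Origin: centre of the underside; z up, x across, y along its length from the well end (-y) to the outlet end (+y). Recognised by three small square jacks in a row on top at the +y end. Same casing, shutter, well and key; not to be operated.
- network_well (a point): centre of the network unit's well mouth, level with the casing top (60 mm above the table), at y = -45 mm of the unit; axes as the unit. The well is a 46 x 46 mm square hole with upright walls, hidden under the shutter while that is closed. In its middle stands a round reset key, 30 mm across, its top sunk 18 mm below the mouth; the well's floor lies 30 mm below the mouth.
- network_key (a joint): travel of the network unit's sunken reset key, straight down, m: 0 = up, 0.007 = fully down. Spring-returned: 1 N to start it, 4 N fully down.
- network_shutter (a joint): slide of the network unit's grey shutter along the unit's +y, m: 0 = closed over the well, 0.056 = fully open (stop at both ends). A plate 60 mm (x) by 56 mm (y), its upper face 4 mm above the casing top, between two low guide rails (inner faces 64 mm apart, 7 mm above the casing top). Moves with about 1.5 N and stays where it is left.
- network_ridge (a point): middle of the network shutter's push ridge, at its top edge; moves with the shutter, axes as the unit. The ridge runs across the shutter (50 mm along x), is 8 mm thick (y) and its top stands 14 mm above the plate, 78 mm above the table; it is 12 mm towards +y from the shutter's middle.
- dish: shallow round glass dish, 80 mm across, 18 mm high, loose; origin at the centre of its underside
- paste_jar: small closed glass jar with white cap, 48 mm across, 55 mm high, loose, between the units; origin at the centre of its underside
- weight: round steel press weight with a small knob, 60 mm across, 58 mm high, 0.5 kg, loose; origin at the centre of its underside
Mind the look-alikes: they are no part of the job. Leave any blue or pink look-alike of the power_unit alone.

How it is judged:
On the way, in this order (a step that is already met when the one before it is completed fails the run):
1. the power unit's shutter is pushed fully open (at least 50 of 56 mm) (value of joint power_shutter above 0.05 m), for 0.1 s.
2. the power unit's reset key is pressed down (at least 5.5 of 7 mm) for 0.1 s (value of joint power_key above 0.0055 m), for 0.1 s.
At the end, for the whole second after the job is handed in: The power unit's shutter is closed to within 4 mm, its key is up (within 1.5 mm), and the unit stands flat and at rest within 25 mm of where it was (value of joint power_shutter below 0.004 m and value of joint power_key below 0.0015 m and distance of power_unit from where it was at the start of the episode below 0.025 m and angle between power_unit's own z axis and vertical below 0.05 rad and linear speed of power_unit below 0.01 m/s); the robot touches nothing.
It fails at once if the power unit is lifted, tipped (0.15 rad) or shoved more than 25 mm (distance of power_unit from where it was at the start of the episode above 0.025 m or height (world z) of power_unit above 0.01 m or angle between power_unit's own z axis and vertical above 0.15 rad).
It fails at once if the network unit is moved (15 mm) or its shutter (open past 22 mm) or key (2 mm) worked (distance of network_unit from where it was at the start of the episode above 0.015 m or value of joint network_shutter above 0.022 m or value of joint network_key above 0.002 m).
It fails at once if the dish, jar or weight is moved more than 15 mm or lifted (distance of any of dish, paste_jar, weight from where it was at the start of the episode above 0.015 m).
It also fails if it takes over 45 s, if anything falls off the work surface, if the arm or the gripper's body presses on something with over 40 N, if the wrist force passes 120 N, or if a joint passes its speed limit or range.

## Robot

A 6-joint arm with a two-finger parallel gripper is mounted at the origin on the work surface. World frame = base frame: x ahead of the robot, y to its left, z up, the work surface at z = 0. Lengths are in m, angles in rad, forces in N, time in s.
With the tool pointing down it reaches from about 0.25 to 0.725 m from the base axis. Payload 4 kg.
Tool frame: the origin (TCP) lies midway between the tips of the shut fingers; the grasp point (between the pads) lies bot.tcp_to_grasp behind it (bot.tcp_to_grasp is the distance from the TCP to the grasp point, in m); z points along the fingers, y is the line along which they close (so a half turn about z gives the same grasp; the last joint's range is limited). The gripper opens to 85 mm and grips with 20 to 120 N. Pads are 22 mm wide; open, the fingers measure 114 mm over their backs; the gripper's body (76 mm by 85 mm) begins 54 mm behind the grasp point. The pads swing forward as they close: fully open they stand 13 mm farther back than shut.
Start: joints at [1.116, 0.241, 0.005, 1.335, 0, 1.571], TCP at [0.22, 0.449, 0.231] pointing down, gripper open.
Joint ranges: [-2.72, 2.72], [-1.05, 1.87], [-1.09, 1.28], [-1.99, 2.15], [-1.42, 1.44], [-3.14, 3.14]. Speed limits (rad/s): [2.79, 2.79, 3.14, 3.14, 3.14, 3.14].

## Interface

Orientations are given as a unit quaternion [x, y, z, w].
In Python, from workcell import readout, camera, bot gives the robot as it stands. The module is installed in compiled form; this text tells all that it offers.
- The arm moves only by the tool jog_arm, never from a script. Its argument "motion" is a list of rows, each an object of numbers: "x", "y", "z": the shift along the tool's x, y, z in mm; "spin": the turn about the tool's z in degrees; "fingers": the closure, from -1 (fully open) to 1 (shut). A call has 1 to 8 rows; each row is the pose to reach, as a shift and turn from the pose commanded when the call began, along the tool's axes at that moment; what a row does not reach only later rows make up. A row lasts 1/8 s, in which the tool goes at most 62.5 mm and 10.7 degrees, less where a joint would pass 70% of its speed; a pose out of reach is approached as far as the arm can. A call with a gripper value outside its range is refused whole. The fingers move at their own pace and stop on an object; the grip force is fixed at half the most. Time passes only in rows, so rows that repeat a pose let the fingers close. It gives the time, the measured TCP pose, the force, the opening and the grip force at its end, in the units of the state.
- readout.get_obs(): the state, without advancing time (a new reading comes with each control period).
- camera(name): name is "side" or "top"; returns a dict with "pixels" (480x640x3 uint8, red, green, blue), "K" (3x3 intrinsics, pixels), "rvec" (rotation vector, rad) and "tvec" (3), from world to camera coordinates, as OpenCV has them. Camera axes: x right, y down, z forward; pixel columns grow to the right and rows downward; lengths in m; the calibration is good to about 2 mm. A picture is of the moment at which its call begins. There is no depth.
- bot.job_done(): hands the job in; it is judged then, once.
The state is a dict: "clock": time; "joint_pos": joint angles; "joint_vel": joint speeds; "tau": joint torques, N m; "eef_pos": TCP position; "tool_rot": TCP orientation; "ft_force": force on the tool from outside, world axes, zero at the start; "ft_torque": the same for the moment, N m; "grip_width": finger opening in m; "grasp_force": force on a finger pad.
Only numpy, scipy, OpenCV 4.12 (cv2) and the standard library are available. Lean on these libraries where they do the work, as an engineer would, in place of code of your own. Each camera call takes 0.05 s, during which the arm holds its last target. There are 200 camera calls.

## Working session

There is one attempt and no reset: what is moved stays moved. The work goes in short steps, Python scripts to look and compute and a tool call to move; the robot and the scene stay as the last step left them, time stands still between calls to the robot, and variables do not carry over. Pictures are saved under pics/ and viewed, at most 10 in all, crops included, and the job is handed in when it is done.

Besides the shell and the picture viewer there is one more tool, called after ">>>" by a JSON object that holds its "fn" and its "kwargs". jog_arm: Moves the arm, as the interface text tells. Its arguments: {"type":"object","properties":{"motion":{"type":"array"}},"required":["motion"]}

```bash
mkdir -p pics; python3 - <<'E'
from workcell import readout,camera,bot
import cv2
for n in("top","side"):
    c=camera(n); cv2.imwrite(f"pics/{n}0.png",c["pixels"][:,:,::-1]); print(n,c["K"].tolist(),c["rvec"],c["tvec"])
o=readout.get_obs(); print(o, bot.tcp_to_grasp)
E
```

```text
top [[522.980588476015, 0.0, 314.72863366283417], [0.0, 522.980588476015, 232.11601409755826], [0.0, 0.0, 1.0]] [ 2.17190795 -2.23435963  0.10837024] [-0.02442654  0.48384388  1.15337687]
side [[469.13401538054893, 0.0, 321.1540739350303], [0.0, 469.13401538054893, 244.16880761140266], [0.0, 0.0, 1.0]] [ 1.98065015 -0.66607459  0.38415573] [-0.39225027  0.19568031  0.84502427]
{'clock': 0.1, 'joint_pos': array([1.11599699e+00, 2.41355193e-01, 3.85517563e-03, 1.33519358e+00,
       1.88426832e-05, 1.57080768e+00]), 'joint_vel': array([ 0.0012207 , -0.00098933,  0.00115063, -0.00027236, -0.00126169,
       -0.00106393]), 'tau': array([ 4.61140662e-04, -3.73138475e+01,  2.53009737e+01,  1.08486868e-02,
        7.22930878e-06,  4.23764575e-06]), 'eef_pos': array([0.21938762, 0.44866939, 0.23049177]), 'tool_rot': array([ 2.25450336e-01,  9.74254200e-01, -9.22091222e-04, -2.23038643e-04]), 'ft_force': array([-0.55121479,  0.08499074, -0.30056272]), 'ft_torque': array([-0.01663844, -0.02360404,  0.01913111]), 'grasp_force': 0.0, 'grip_width': 0.08579833389874846} 0.0187
```

View pics/top0.png

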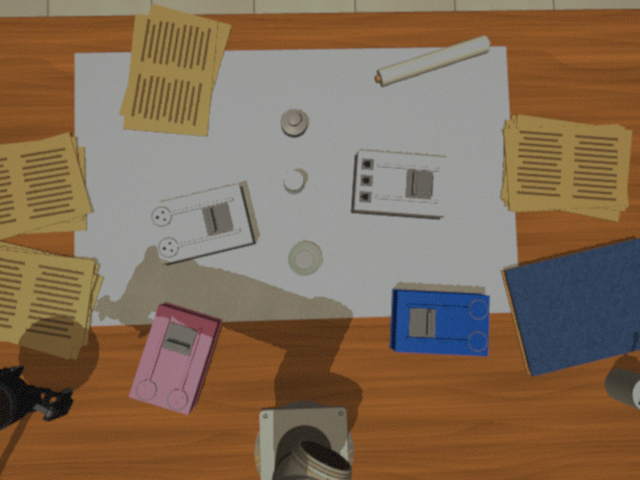

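View pics/side0.png

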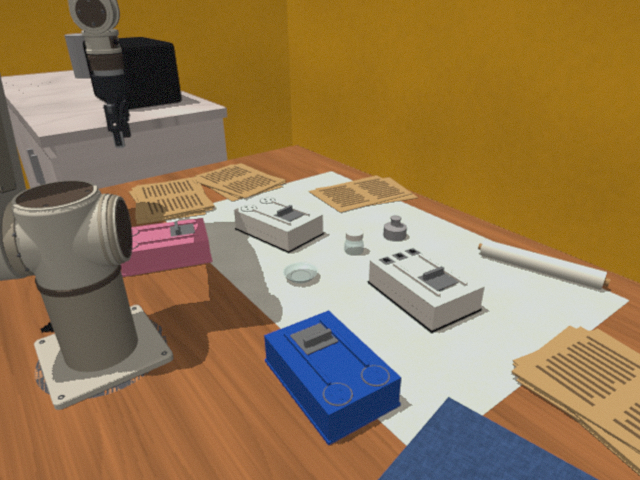

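The white unit at top-view (205,222) has two round sockets at (161,216) and (168,247), so it is the power unit. The white unit at (400,184) has three square jacks, so it is the network unit. The pink one at (175,358) and the blue one at (440,322) are decoys. I'll confirm this in an enlarged crop.

```bash
python3 - <<'E'
import cv2
i=cv2.imread("pics/top0.png")[170:275,140:270]
cv2.imwrite("pics/crop0.png",cv2.resize(i,None,fx=5.5,fy=5.5,interpolation=cv2.INTER_CUBIC))
E
```

```text
(no output)
```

View pics/crop0.png

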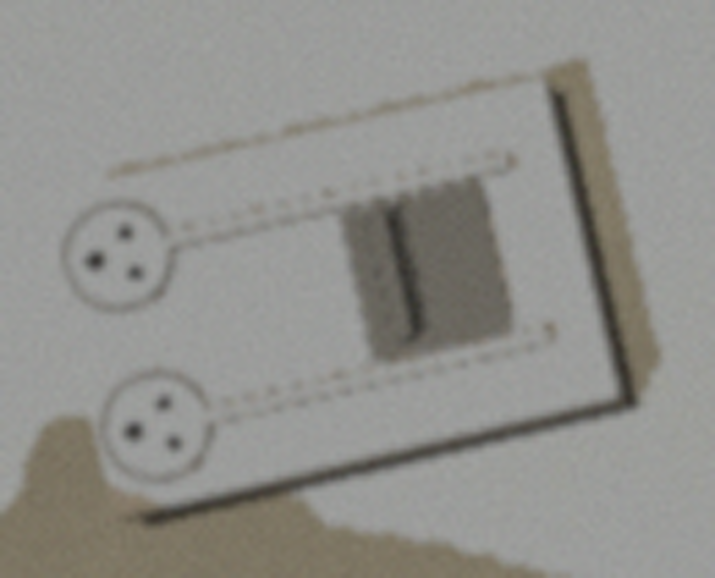

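The crop confirms two round three-pin sockets. Shutter corners in the crop are (345,210), (485,178), (512,330) and (378,362), and the casing-top corners at the well end are (550,80) and (628,402).

```bash
cat > h.py <<'E'
import numpy as np,cv2
from workcell import readout,camera,bot
def back(c,uv,z):
    R=cv2.Rodrigues(np.array(c["rvec"]))[0];t=np.array(c["tvec"]).ravel()
    d=R.T@np.linalg.inv(c["K"])@np.array([*uv,1.]);o=-R.T@t
    return o+d*(z-o[2])/d[2]
def proj(c,P): return cv2.projectPoints(np.float64(P),np.array(c["rvec"]),np.array(c["tvec"]),np.array(c["K"]),None)[0].reshape(-1,2)
E
cat > m.py <<'E'
from h import *
c=camera("top")
f=lambda L,z:np.array([back(c,((u+.5)/5.5-.5+140,(v+.5)/5.5-.5+170),z)[:2] for u,v in L])
sh=f([(345,210),(485,178),(512,330),(378,362)],.064)
cor=f([(550,80),(628,402),(143,515),(108,172)],.06)
rail=f([(510,160),(550,328),(175,240),(215,410)],.067)
print("shutter",sh.round(4).tolist(),"mid",sh.mean(0)); print("sides",[np.linalg.norm(sh[i]-sh[i-1]).round(4) for i in range(4)])
print("corners",cor.round(4).tolist(),"mid",cor.mean(0),[np.linalg.norm(cor[i]-cor[i-1]).round(4) for i in range(4)])
A=lambda a,b:np.degrees(np.arctan2(*(b-a)[::-1]))
print("yaw of +y:",A(sh[1],sh[0]),A(sh[2],sh[3]),A(rail[0],rail[2]),A(rail[1],rail[3]),A(cor[0],cor[3]),A(cor[1],cor[2]), "x dir",A(cor[1],cor[0])-90,A(rail[1],rail[0])-90)
E
python3 m.py
```

```text
shutter [[0.5385, 0.2023], [0.5497, 0.1479], [0.49, 0.1386], [0.479, 0.1905]] mid [0.51430811 0.16979641]
sides [np.float64(0.0607), np.float64(0.0555), np.float64(0.0604), np.float64(0.0531)]
corners [[0.5882, 0.1223], [0.461, 0.0946], [0.4225, 0.2824], [0.5563, 0.2944]] mid [0.50698398 0.19843952] [np.float64(0.175), np.float64(0.1302), np.float64(0.1916), np.float64(0.1343)]
yaw of +y: 101.571070650442 101.99154524932298 102.1451435560963 102.31134533096366 100.51376848525821 101.58447364205055 x dir -77.69833426237635 -77.85488910544801
```

```bash
cat > ov.py <<'E'
from h import *
def overlay(name,cx,cy,yaw,s,box,k):
    c=camera(name);im=np.ascontiguousarray(c["pixels"][:,:,::-1])
    x0,y0,x1,y1=box; im=cv2.resize(im[y0:y1,x0:x1],None,fx=k,fy=k,interpolation=cv2.INTER_CUBIC)
    a=np.radians(yaw);R=np.array([[np.cos(a),-np.sin(a)],[np.sin(a),np.cos(a)]])
    def rect(x,y,w,l,z,col):
        P=[[*(R@[x+i*w/2,y+j*l/2]+[cx,cy]),z] for i,j in((-1,-1),(1,-1),(1,1),(-1,1))]
        p=(proj(c,P)-[x0,y0]+.5)*k-.5
        cv2.polylines(im,[p.round().astype(int)],True,col,1,cv2.LINE_AA)
    rect(0,0,.13,.2,.06,(0,0,255));rect(0,0,.13,.2,.0,(0,160,0))
    rect(0,-.045+s,.06,.056,.064,(255,0,0));rect(0,-.033+s,.05,.008,.078,(0,200,255))
    return im
def both(fn,*a):
    A=overlay("top",*a,(140,170,265,275),4);B=overlay("side",*a,(225,185,330,255),5)
    B=B[:,:525];h=max(len(A),len(B));
    A,B=[cv2.copyMakeBorder(q,0,h-len(q),0,0,cv2.BORDER_CONSTANT) for q in(A,B)]
    o=cv2.hconcat([A,B]);o=cv2.resize(o,None,fx=800/o.shape[1],fy=800/o.shape[1]);cv2.imwrite(fn,o)
E
python3 -c "
from ov import *
both('pics/ov1.png',.5042,.208,12,0)"
```

```text
(no output)
```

View pics/ov1.png

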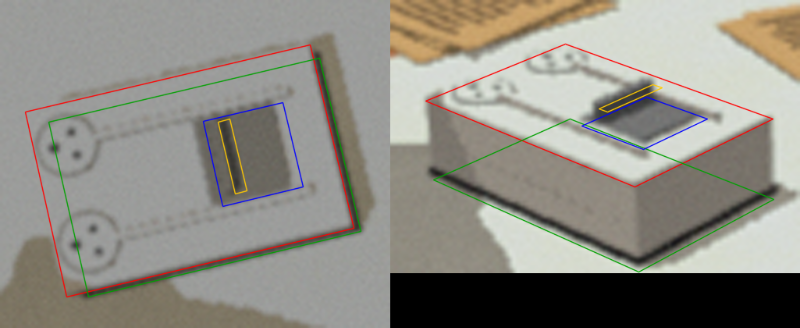

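The overlay fits the casing at centre (0.504, 0.208) with a yaw of 12°. The shutter already sits about 7 mm towards +y. I'll move above the well end with the fingers shut and tool x along the unit's +y.

>>> {"fn": "jog_arm", "kwargs": {"motion": [{"x": -50,"y": -17,"z": 0,"spin": 8,"fingers": 1},{"x": -105,"y": -36,"z": 0,"spin": 16,"fingers": 1},{"x": -160,"y": -55,"z": 0,"spin": 24,"fingers": 1},{"x": -215,"y": -74,"z": 20,"spin": 32,"fingers": 1},{"x": -270,"y": -92,"z": 45,"spin": 40,"fingers": 1},{"x": -325,"y": -111,"z": 70,"spin": 48,"fingers": 1},{"x": -375,"y": -128,"z": 95,"spin": 52,"fingers": 1},{"x": -395,"y": -135,"z": 111,"spin": 52,"fingers": 1}]}}

```text
clock: 1.25
eef_pos: [0.5163, 0.1519, 0.1187]
tool_rot: [0.631, 0.776, -0.001, -0.0]
ft_force: [-0.2, -0.2, -0.8]
grip_width: -0.0003
grasp_force: 0.0
```

>>> {"fn": "jog_arm", "kwargs": {"motion": [{"x": 0,"y": 0,"z": 0,"spin": 0,"fingers": 1},{"x": 0,"y": 0,"z": 0,"spin": 0,"fingers": 1}]}}

```text
clock: 1.5
eef_pos: [0.5147, 0.1553, 0.1208]
tool_rot: [0.629, 0.777, 0.0, -0.0]
ft_force: [-0.1, 0.2, 0.2]
grip_width: -0.0003
grasp_force: 0.0
```

```bash
cat > st.py <<'E'
from h import *
from scipy.spatial.transform import Rotation as Ro
o=readout.get_obs();p=o["eef_pos"];a=np.radians(12)
d=p[:2]-[.5042,.208]
R=Ro.from_quat(o["tool_rot"]).as_matrix()
print("t",o["clock"],"unit x,y mm",(d@[np.cos(a),np.sin(a)]*1e3).round(1),(d@[-np.sin(a),np.cos(a)]*1e3).round(1),"z",(p[2]*1e3).round(1),"toolx yaw",np.degrees(np.arctan2(R[1,0],R[0,0])).round(1),"F",o["ft_force"].round(2),"w",o["grip_width"],"tilt",R[:,2].round(3))
E
python3 st.py; python3 -c "
from ov import *
both('pics/ov2.png',.5042,.208,12,.007)"
```

```text
t 1.5 unit x,y mm -0.7 -53.7 z 120.8 toolx yaw 102.0 F [-0.11  0.19  0.17] w -0.00029872877696297167 tilt [-0.     0.001 -1.   ]
```

View pics/ov2.png

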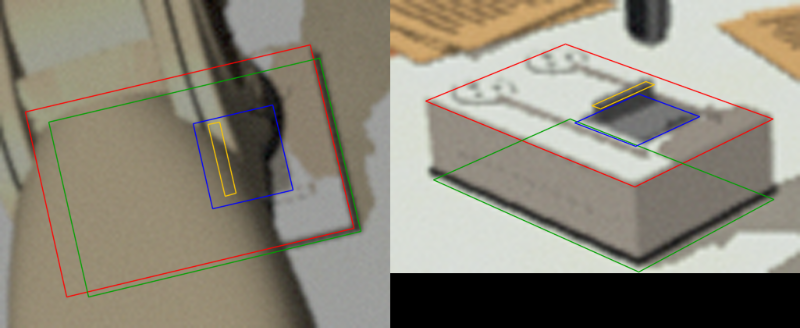

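The ridge overlay fits with the shutter at about 7 mm. The shut fingers are above the well end with about 12 mm clear of the ridge. Descend, then push along +x.

>>> {"fn": "jog_arm", "kwargs": {"motion": [{"x": -1,"y": 1,"z": 25,"fingers": 1},{"x": -1,"y": 1,"z": 45,"fingers": 1},{"x": -1,"y": 1,"z": 51,"fingers": 1},{"x": -1,"y": 1,"z": 51,"fingers": 1}]}}

```text
validation failed for argument at $.mo...
```

>>> {"fn": "jog_arm", "kwargs": {"motion": [{"x": 6,"fingers": 1},{"x": 13,"fingers": 1},{"x": 20,"fingers": 1},{"x": 27,"fingers": 1},{"x": 34,"fingers": 1},{"x": 41,"fingers": 1},{"x": 47,"fingers": 1},{"x": 52,"fingers": 1}]}}

```text
validation failed for argument at $.mo...
```

>>> {"fn": "jog_arm", "kwargs": {"motion": [{"x": 3,"fingers": 1},{"x": 6,"fingers": 1},{"x": 6,"fingers": 1}]}}

```text
validation failed for argument at $.mo...
```

```bash
python3 st.py
```

```text
t 1.6 unit x,y mm -0.4 -53.3 z 121.3 toolx yaw 102.1 F [-0.41  0.31 -0.68] w -4.7350320765041573e-07 tilt [ 0.001  0.001 -1.   ]
```

All fields are required.

>>> {"fn": "jog_arm", "kwargs": {"motion": [{"x": -1,"y": 1,"z": 25,"spin": 0,"fingers": 1},{"x": -1,"y": 1,"z": 45,"spin": 0,"fingers": 1},{"x": -1,"y": 1,"z": 51,"spin": 0,"fingers": 1},{"x": -1,"y": 1,"z": 51,"spin": 0,"fingers": 1}]}}

```text
clock: 2.1
eef_pos: [0.5162, 0.1543, 0.0698]
tool_rot: [0.629, 0.777, 0.0, 0.0]
ft_force: [0.3, 0.1, 0.7]
grip_width: -0.0001
grasp_force: 0.0
```

```bash
python3 st.py
```

```text
t 2.1 unit x,y mm 0.6 -55.0 z 69.8 toolx yaw 102.0 F [0.3  0.07 0.68] w -7.915588573662553e-05 tilt [ 0.  0. -1.]
```

>>> {"fn": "jog_arm", "kwargs": {"motion": [{"x": 6,"y": 0,"z": 0,"spin": 0,"fingers": 1},{"x": 13,"y": 0,"z": 0,"spin": 0,"fingers": 1},{"x": 20,"y": 0,"z": 0,"spin": 0,"fingers": 1},{"x": 27,"y": 0,"z": 0,"spin": 0,"fingers": 1},{"x": 34,"y": 0,"z": 0,"spin": 0,"fingers": 1},{"x": 41,"y": 0,"z": 0,"spin": 0,"fingers": 1},{"x": 47,"y": 0,"z": 0,"spin": 0,"fingers": 1},{"x": 52,"y": 0,"z": 0,"spin": 0,"fingers": 1}]}}

```text
clock: 3.1
eef_pos: [0.5057, 0.2049, 0.0693]
tool_rot: [0.63, 0.777, 0.0, 0.0]
ft_force: [1.7, -2.0, 0.7]
grip_width: 0.0003
grasp_force: 0.8
```

>>> {"fn": "jog_arm", "kwargs": {"motion": [{"x": 3,"y": 0,"z": 0,"spin": 0,"fingers": 1},{"x": 6,"y": 0,"z": 0,"spin": 0,"fingers": 1},{"x": 6,"y": 0,"z": 0,"spin": 0,"fingers": 1}]}}

```text
clock: 3.48
eef_pos: [0.5039, 0.2107, 0.0691]
tool_rot: [0.63, 0.777, -0.0, -0.001]
ft_force: [0.8, 0.1, 0.2]
grip_width: -0.0002
grasp_force: 0.0
```

```bash
python3 st.py; python3 -c "
from ov import *
both('pics/ov3.png',.5042,.208,12,.056)"
```

```text
t 3.475 unit x,y mm 0.3 2.7 z 69.1 toolx yaw 102.0 F [0.77 0.06 0.17] w -0.00019696838809203784 tilt [-0.001  0.001 -1.   ]
```

View pics/ov3.png

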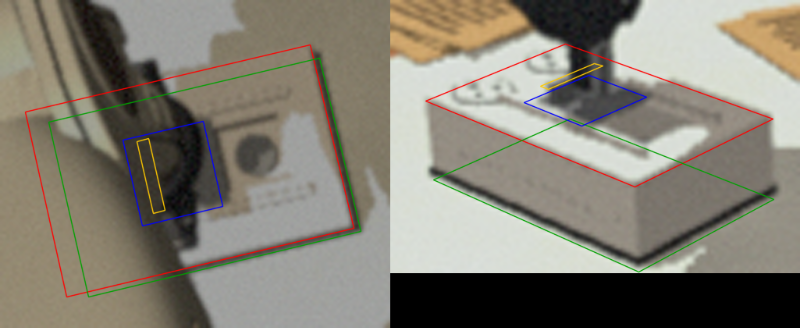

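The well is open and the key shows at (256,155). In the side view the shutter is about 5–8 mm short, so I'll push on to the stop.

>>> {"fn": "jog_arm", "kwargs": {"motion": [{"x": 2,"y": 0,"z": 0,"spin": 0,"fingers": 1},{"x": 4,"y": 0,"z": 0,"spin": 0,"fingers": 1},{"x": 6,"y": 0,"z": 0,"spin": 0,"fingers": 1},{"x": 6,"y": 0,"z": 0,"spin": 0,"fingers": 1}]}}

```text
clock: 4.08
eef_pos: [0.5028, 0.2163, 0.0691]
tool_rot: [0.63, 0.777, -0.0, -0.0]
ft_force: [-0.4, -1.7, 0.2]
grip_width: -0.0001
grasp_force: 0.5
```

```bash
python3 st.py; python3 -c "
from h import *
c=camera('top');s=4*800/1025
print('key',back(c,(140+256/s-.4,170+155/s-.4),.042),'well expected .5136 .164')"
```

```text
t 4.075 unit x,y mm 0.4 8.4 z 69.1 toolx yaw 102.0 F [-0.43 -1.72  0.22] w -0.00010711806585065086 tilt [-0.001 -0.    -1.   ]
key [0.51491463 0.1648679  0.042     ] well expected .5136 .164
```

>>> {"fn": "jog_arm", "kwargs": {"motion": [{"x": 1,"y": 0,"z": 0,"spin": 0,"fingers": 1},{"x": 2,"y": 0,"z": 0,"spin": 0,"fingers": 1},{"x": 2,"y": 0,"z": 0,"spin": 0,"fingers": 1}]}}

```text
clock: 4.5
eef_pos: [0.5028, 0.2173, 0.0692]
tool_rot: [0.63, 0.777, -0.001, 0.001]
ft_force: [-0.2, -5.1, -0.9]
grip_width: -0.0001
grasp_force: 2.6
```

>>> {"fn": "jog_arm", "kwargs": {"motion": [{"x": 1,"y": 0,"z": 0,"spin": 0,"fingers": 1},{"x": 2,"y": 0,"z": 0,"spin": 0,"fingers": 1},{"x": 2,"y": 0,"z": 0,"spin": 0,"fingers": 1}]}}

```text
clock: 4.88
eef_pos: [0.5028, 0.2174, 0.0692]
tool_rot: [0.63, 0.776, -0.002, 0.002]
ft_force: [0.7, -10.1, 0.6]
grip_width: -0.0002
grasp_force: 5.0
```

```bash
python3 st.py
```

```text
t 4.875 unit x,y mm 0.6 9.5 z 69.2 toolx yaw 101.8 F [  0.69 -10.09   0.55] w -0.0002307996397470195 tilt [ 0.001 -0.005 -1.   ]
```

The stop is reached: about 10 N with no further motion. Lift off and go over the well.

>>> {"fn": "jog_arm", "kwargs": {"motion": [{"x": -6,"y": 0,"z": 0,"spin": 0,"fingers": 1},{"x": -8,"y": 0,"z": -15,"spin": 0,"fingers": 1},{"x": -20,"y": 0,"z": -25,"spin": 0,"fingers": 1},{"x": -40,"y": 0,"z": -20,"spin": 0,"fingers": 1},{"x": -57,"y": 0,"z": -10,"spin": 0,"fingers": 1},{"x": -57,"y": 0,"z": -5,"spin": 0,"fingers": 1},{"x": -57,"y": 0,"z": -5,"spin": 0,"fingers": 1}]}}

```text
clock: 5.75
eef_pos: [0.5132, 0.1639, 0.073]
tool_rot: [0.63, 0.777, -0.001, -0.001]
ft_force: [0.2, 0.2, 0.2]
grip_width: 0.0002
grasp_force: 0.0
```

```bash
python3 st.py;python3 -c "
from ov import *
both('pics/ov4.png',.5042,.208,12,.056)"
```

```text
t 5.75 unit x,y mm -0.4 -45.1 z 73.0 toolx yaw 101.9 F [0.23 0.18 0.24] w 0.0001987926465210965 tilt [-0.003 -0.    -1.   ]
```

View pics/ov4.png

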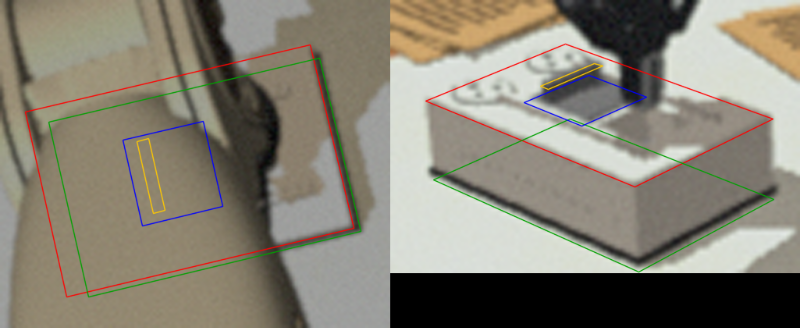

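The shutter seems a few mm off the overlay in the shaded side view, so I'll check a raw enlarged crop.

```bash
python3 -c "
from h import *
c=camera('side');i=c['pixels'][190:230,250:310,::-1]
i=np.clip(i.astype(float)*1.3,0,255).astype(np.uint8)
i=cv2.resize(i,None,fx=12,fy=12,interpolation=cv2.INTER_CUBIC)
a=np.radians(12);R=np.array([[np.cos(a),-np.sin(a)],[np.sin(a),np.cos(a)]])
for s,col in((.056,(0,0,255)),(.048,(0,200,0))):
  P=[[*(R@[x,-.045+s+y]+[.5042,.208]),.064] for x in(-.03,.03) for y in(-.028,.028)]
  for u,v in (proj(c,P)-[250,190]+.5)*12: cv2.circle(i,(int(u),int(v)),4,col,1)
cv2.imwrite('pics/s5.png',i)"
```

```text
(no output)
```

View pics/s5.png

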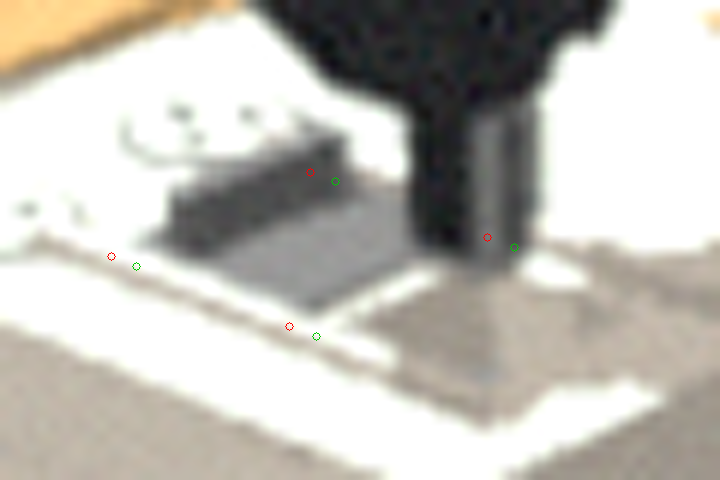

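With the roughly 1 px vertical calibration shift removed, the plate sits at the fully open position. The fingers are centred over the well, so press down.

>>> {"fn": "jog_arm", "kwargs": {"motion": [{"x": 0,"y": 1,"z": 8,"spin": 0,"fingers": 1},{"x": 0,"y": 1,"z": 16,"spin": 0,"fingers": 1},{"x": 0,"y": 1,"z": 24,"spin": 0,"fingers": 1},{"x": 0,"y": 1,"z": 29,"spin": 0,"fingers": 1},{"x": 0,"y": 1,"z": 33,"spin": 0,"fingers": 1},{"x": 0,"y": 1,"z": 36,"spin": 0,"fingers": 1},{"x": 0,"y": 1,"z": 36,"spin": 0,"fingers": 1}]}}

```text
clock: 6.78
eef_pos: [0.5148, 0.1645, 0.0384]
tool_rot: [0.63, 0.777, -0.0, -0.0]
ft_force: [-1.6, -0.8, 3.2]
grip_width: -0.0003
grasp_force: 1.3
```

```bash
python3 st.py
```

```text
t 6.775 unit x,y mm 1.4 -44.7 z 38.4 toolx yaw 101.9 F [-1.62 -0.78  3.19] w -0.00027267597696690776 tilt [-0. -0. -1.]
```

>>> {"fn": "jog_arm", "kwargs": {"motion": [{"x": 0,"y": 0,"z": 2,"spin": 0,"fingers": 1},{"x": 0,"y": 0,"z": 4,"spin": 0,"fingers": 1},{"x": 0,"y": 0,"z": 5,"spin": 0,"fingers": 1},{"x": 0,"y": 0,"z": 5,"spin": 0,"fingers": 1}]}}

```text
clock: 7.28
eef_pos: [0.5151, 0.1646, 0.0349]
tool_rot: [0.63, 0.777, 0.0, 0.0]
ft_force: [-5.0, -1.5, 13.3]
grip_width: 0.0002
grasp_force: 6.4
```

```bash
python3 st.py
```

```text
t 7.275 unit x,y mm 1.7 -44.7 z 34.9 toolx yaw 101.9 F [-5.01 -1.46 13.31] w 0.00015805844296367004 tilt [ 0.001  0.    -1.   ]
```

The key bottomed at z 34.9 mm with 13 N. Hold briefly, lift out and go beyond the ridge on the outlet side.

>>> {"fn": "jog_arm", "kwargs": {"motion": [{"x": 0,"y": 0,"z": 0,"spin": 0,"fingers": 1},{"x": 0,"y": 0,"z": -15,"spin": 0,"fingers": 1},{"x": 0,"y": -1,"z": -40,"spin": 0,"fingers": 1},{"x": 0,"y": -1,"z": -68,"spin": 0,"fingers": 1},{"x": 25,"y": -1,"z": -70,"spin": 0,"fingers": 1},{"x": 60,"y": -1,"z": -70,"spin": 0,"fingers": 1},{"x": 98,"y": -1,"z": -70,"spin": 0,"fingers": 1},{"x": 98,"y": -1,"z": -70,"spin": 0,"fingers": 1}]}}

```text
clock: 8.28
eef_pos: [0.4938, 0.2627, 0.1036]
tool_rot: [0.628, 0.778, 0.001, 0.0]
ft_force: [-0.4, 0.3, -0.4]
grip_width: -0.0001
grasp_force: 0.0
```

```bash
python3 st.py
```

```text
t 8.275 unit x,y mm 1.2 55.7 z 103.6 toolx yaw 102.2 F [-0.36  0.28 -0.4 ] w -8.055598507524119e-05 tilt [ 0.001  0.001 -1.   ]
```

>>> {"fn": "jog_arm", "kwargs": {"motion": [{"x": 0,"y": 0,"z": 15,"spin": 0,"fingers": 1},{"x": 0,"y": 0,"z": 28,"spin": 0,"fingers": 1},{"x": 0,"y": 0,"z": 34,"spin": 0,"fingers": 1},{"x": 0,"y": 0,"z": 34,"spin": 0,"fingers": 1},{"x": -7,"y": 0,"z": 34,"spin": 0,"fingers": 1},{"x": -14,"y": 0,"z": 34,"spin": 0,"fingers": 1},{"x": -21,"y": 0,"z": 34,"spin": 0,"fingers": 1},{"x": -28,"y": 0,"z": 34,"spin": 0,"fingers": 1}]}}

```text
clock: 9.28
eef_pos: [0.5001, 0.2327, 0.0698]
tool_rot: [0.63, 0.777, 0.001, 0.0]
ft_force: [-0.3, 1.3, 1.1]
grip_width: -0.0001
grasp_force: 0.8
```

>>> {"fn": "jog_arm", "kwargs": {"motion": [{"x": -7,"y": 0,"z": 0,"spin": 0,"fingers": 1},{"x": -14,"y": 0,"z": 0,"spin": 0,"fingers": 1},{"x": -21,"y": 0,"z": 0,"spin": 0,"fingers": 1},{"x": -28,"y": 0,"z": 0,"spin": 0,"fingers": 1},{"x": -33,"y": 0,"z": 0,"spin": 0,"fingers": 1},{"x": -38,"y": 0,"z": 0,"spin": 0,"fingers": 1},{"x": -38,"y": 0,"z": 0,"spin": 0,"fingers": 1}]}}

```text
clock: 10.15
eef_pos: [0.5071, 0.1948, 0.069]
tool_rot: [0.63, 0.777, -0.001, 0.0]
ft_force: [0.7, 0.4, -0.6]
grip_width: 0.0002
grasp_force: 0.0
```

```bash
python3 st.py
```

```text
t 10.15 unit x,y mm 0.1 -13.5 z 69.0 toolx yaw 101.9 F [ 0.7   0.37 -0.57] w 0.00021716539571087803 tilt [-0.001 -0.001 -1.   ]
```

>>> {"fn": "jog_arm", "kwargs": {"motion": [{"x": -1,"y": 0,"z": 0,"spin": 0,"fingers": 1},{"x": -3,"y": 0,"z": 0,"spin": 0,"fingers": 1},{"x": -4,"y": 0,"z": 0,"spin": 0,"fingers": 1},{"x": -4,"y": 0,"z": 0,"spin": 0,"fingers": 1}]}}

```text
clock: 10.65
eef_pos: [0.5079, 0.1917, 0.0691]
tool_rot: [0.63, 0.777, -0.0, -0.0]
ft_force: [-0.9, 1.5, -0.7]
grip_width: -0.0001
grasp_force: 0.7
```

>>> {"fn": "jog_arm", "kwargs": {"motion": [{"x": -1,"y": 0,"z": 0,"spin": 0,"fingers": 1},{"x": -2,"y": 0,"z": 0,"spin": 0,"fingers": 1},{"x": -2,"y": 0,"z": 0,"spin": 0,"fingers": 1}]}}

```text
clock: 11.02
eef_pos: [0.5079, 0.1916, 0.0692]
tool_rot: [0.629, 0.777, 0.001, -0.002]
ft_force: [-3.3, 6.4, -1.8]
grip_width: -0.0
grasp_force: 3.5
```

```bash
python3 st.py
```

```text
t 11.025 unit x,y mm 0.2 -16.8 z 69.2 toolx yaw 102.0 F [-3.34  6.45 -1.75] w -2.6963395157446437e-05 tilt [-0.002  0.004 -1.   ]
```

The stop is reached, and the two stops are consistent with 56 mm of travel for a 22 mm pad. Back off and raise.

>>> {"fn": "jog_arm", "kwargs": {"motion": [{"x": 6,"y": 0,"z": 0,"spin": 0,"fingers": 1},{"x": 12,"y": 0,"z": 0,"spin": 0,"fingers": 1},{"x": 14,"y": 0,"z": -30,"spin": 0,"fingers": 1},{"x": 14,"y": 0,"z": -80,"spin": 0,"fingers": 1},{"x": 50,"y": 0,"z": -120,"spin": 0,"fingers": 1},{"x": 110,"y": 0,"z": -130,"spin": 0,"fingers": 1},{"x": 160,"y": 0,"z": -130,"spin": 0,"fingers": 1},{"x": 160,"y": 0,"z": -130,"spin": 0,"fingers": 1}]}}

```text
clock: 12.02
eef_pos: [0.4749, 0.3497, 0.1994]
tool_rot: [0.628, 0.778, 0.001, 0.0]
ft_force: [0.6, -0.8, -0.2]
grip_width: -0.0002
grasp_force: 0.0
```

```bash
python3 st.py; python3 -c "
from ov import *
both('pics/ov6.png',.5042,.208,12,0)"
```

```text
t 12.025 unit x,y mm 0.8 144.7 z 199.4 toolx yaw 102.2 F [ 0.58 -0.84 -0.21] w -0.00021634924262002383 tilt [ 0.001  0.001 -1.   ]
```

View pics/ov6.png

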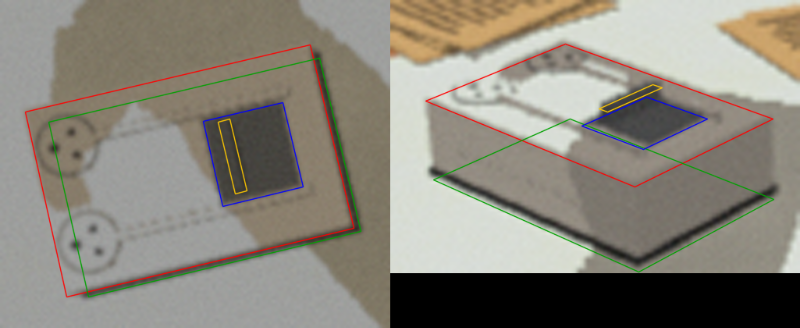

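The shutter matches the closed model exactly (205–302, 102–206), and the unit hasn't moved. Handing in.

```bash
python3 -c "
from workcell import bot
print(bot.job_done())"
```

```text
the job is handed in; nothing more can be done
None
```

I pushed the power unit's shutter to its open stop, pressed the reset key until it bottomed and lifted off it, and pushed the shutter back to its closed stop. In the last pictures the unit had not moved and the robot was clear; I've handed the job in at about 12 s, and no verdict was returned.

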